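# Fetch the pot from behind the bottles

## Task

A customer has asked for the small round pot at the back of the wooden display tray. Stand both bottles that are in front of it aside on the cork mat, then stand the pot in the middle of the round coaster, and only after that put the two bottles back in the tray, each upright on the very spot where it stood at first. Leave the calculator and the roll of paper tape where they are.

Things in the scene. Friction and masses are not known exactly. Their poses are not given: they have to be found in the camera images.
- display_tray: Low wooden tray, fixed, 145 x 160 mm (x by y), origin at the centre of its underside; floor 8 mm above the counter, rim 13 mm above the counter and 6 mm wide. Its -x side faces the robot. Round dark pads on its floor, flat and less than 1 mm thick, mark where the goods stand: two in front at x = -26 mm, y = +43 and -43 mm (48 mm across; a bottle stands on each, which on which varies, at most about 3 mm off) and one behind at x = +22 mm, y = 0 (64 mm across, for the pot).
- cork_mat: Plain cork mat, fixed, 160 x 100 mm (x by y), 5 mm thick; origin at the centre of its underside. The place to set the bottles aside: both fit on it, one at either end of its long (x) axis, which runs roughly sideways as the robot sees it.
- coaster: Thin round coaster with a picture on it, fixed, 109 mm across and 5 mm thick; origin at the centre of its underside. The pot is to stand in its middle.
- capped_bottle_mid (a point): White bottle with a wide red cap, standing upright in front in the tray: 36 x 42 mm (x by y, oval) and 106 mm high, about as wide all the way up, 80 g. The point is its centre, 53 mm above its foot; z points up. Its x and y axes are turned at most 0.2 rad from the tray's.
- amber_bottle_mid (a point): Slim amber bottle with a black dropper top, standing upright in front in the tray: 102 mm high, round body 33 mm across from the foot to 65 mm above it, then a narrowing shoulder, a 24 mm collar up to 77 mm, and a 13 mm rubber bulb; 70 g. The point is on its axis, 51 mm above its foot; z points up.
- pot_mid (a point): Small round white pot with a red lid, 58 mm across and 50 mm high, 90 g; the lid is fixed. It stands at the back of the tray, so close behind the bottles (about 65 mm between centres) that a gripper has no room while they stand there. The point is its centre, 25 mm above its foot; z points up.
- calculator: Desk calculator lying loose on the counter, 118 x 68 x 15 mm, origin at the centre of its underside. To be left alone.
- paper_tape: Roll of cream paper tape lying loose on the counter, 100 mm across and 25 mm high, origin at the centre of its underside. To be left alone.
Not all that is in view belongs to the job. What is shaped like the part that bears pot_mid but black or orange is not meant.

How it is judged:
On the way, in this order (a step that is already met when the one before it is completed fails the run):
1. both bottles stand upright on the cork mat, let go (x of capped_bottle_mid in the frame of cork_mat between -0.075 and 0.075 m and y of capped_bottle_mid in the frame of cork_mat between -0.045 and 0.045 m and height (world z) of capped_bottle_mid below 0.065 m and angle between each of capped_bottle_mid, amber_bottle_mid's own z axis and vertical below 0.12 rad and contact force between the fingers and capped_bottle below 0.05 N and x of amber_bottle_mid in the frame of cork_mat between -0.075 and 0.075 m and y of amber_bottle_mid in the frame of cork_mat between -0.045 and 0.045 m and height (world z) of amber_bottle_mid below 0.063 m and contact force between the fingers and amber_bottle below 0.05 N), for 0.2 s.
2. the pot stands in the middle of the coaster, let go, while both bottles still stand on the mat (all of step 1 and horizontal distance between pot_mid and coaster below 0.015 m and height (world z) of pot_mid below 0.036 m and angle between pot_mid's own z axis and vertical below 0.12 rad and contact force between the fingers and pot below 0.05 N), for 0.2 s.
At the end, for the whole second after the job is handed in: The pot stands upright on the coaster with its centre within 15 mm of the coaster's, and each bottle stands upright in the tray within 15 mm of where it stood at the start; all released and at rest (horizontal distance between pot_mid and coaster below 0.015 m and height (world z) of pot_mid below 0.036 m and angle between each of pot_mid, capped_bottle_mid, amber_bottle_mid's own z axis and vertical below 0.12 rad and contact force between the fingers and pot below 0.05 N and linear speed of each of pot, capped_bottle, amber_bottle below 0.02 m/s and distance of each of capped_bottle_mid, amber_bottle_mid from where it was at the start of the episode below 0.015 m and contact force between the fingers and capped_bottle below 0.05 N and contact force between the fingers and amber_bottle below 0.05 N); the robot touches nothing.
It fails at once if the calculator is pushed more than 20 mm (distance of calculator from where it was at the start of the episode above 0.02 m).
It fails at once if the roll of paper tape is pushed more than 20 mm (distance of paper_tape from where it was at the start of the episode above 0.02 m).
It also fails if it takes over 136 s, if anything falls off the work surface, if the arm or the gripper's body presses on something with over 40 N, if the wrist force passes 120 N, or if a joint passes its speed limit or range.

## Robot

A 7-joint arm with a two-finger parallel gripper is mounted at the origin on a cart in front of the work surface, level with it; the furniture and walls round the work are solid. World frame = base frame: x ahead of the robot, y to its left, z up, the work surface at z = 0. Lengths are in m, angles in rad, forces in N, time in s.
With the tool pointing down it reaches from about 0.35 to 0.9 m from the base axis. Payload 8.1 kg.
Tool frame: the origin (TCP) lies midway between the tips of the shut fingers; the grasp point (between the pads) lies arm.grasp_offset behind it (arm.grasp_offset is the distance from the TCP to the grasp point, in m); z points along the fingers, y is the line along which they close (so a half turn about z gives the same grasp; the last joint's range is limited). The gripper opens to 92 mm and grips with 3 to 60 N. Pads are 19 mm wide; open, the fingers measure 130 mm over their backs; the gripper's body (75 mm by 190 mm) begins 47 mm behind the grasp point.
Start: joints at [-1.286, 0.434, 0.025, 1.573, -0.012, 1.134, -0.075], TCP at [0.236, 0.579, 0.227] pointing down, gripper open.
Joint ranges: [-2.62, 2.62], [-0.44, 2.09], [-1.27, 1.32], [0.08, 2.57], [-1.32, 4.46], [0.12, 2], [-2.74, 2.74]. Speed limits (rad/s): [2.22, 2.22, 3.01, 3.01, 3.14, 3.14, 3.14].

## Interface

Orientations are given as a rotation vector (axis times angle).
In Python, from cell import observe, imaging, arm gives the robot as it stands.
- The arm moves only by the tool apply_moves, never from a script. Its argument "commands" is a list of rows, each a list of 5 numbers: the opening in per cent of the stroke, from 0 (shut) to 100 (fully open), then the shift along the world's x, y, z in units of 0.06 m (1.0 is 0.06 m), then the turn about the world's z in units of 0.5 rad (1.0 is 0.5 rad). A call has 1 to 12 rows; each row shifts and turns the commanded pose from where the row before left it; what a row does not reach is not made up. A row lasts 1/8 s, in which the tool goes at most 62.5 mm and 10.7 degrees, less where a joint would pass 70% of its speed; a pose out of reach is approached as far as the arm can. A call with a number of a shift or a turn outside -1 to 1 is refused whole. A call with a gripper value outside its range is refused whole. The fingers move at their own pace and stop on an object; "newtons" is the grip in N (left out, the last holds). Time passes only in rows, so rows that do not move let the fingers close. It gives the time, the measured TCP pose, the force, the opening and the grip force at its end, in the units of the state.
- observe(): the state, without advancing time (a new reading comes with each control period).
- imaging.get_image(name): name is "side" or "top" or "wrist"; returns (picture, depth): 420x560x3 uint8, red, green, blue; 420x560 float32, m along the optical axis (not along the pixel's ray), 0 where there is no reading.
- imaging.camera_params(name): a dict with "camera_matrix" (3x3 intrinsics, pixels), "origin" and "rotation" of the camera in the world; the wrist camera has in their place "tool_from_camera" (4x4, takes a point from camera to tool coordinates, whose origin is the TCP and whose axes are the flange's). Camera axes: x right, y up, looking along -z (the intrinsics and any distortion apply to the point x, -y, -z); pixel columns grow to the right and rows downward; lengths in m; the calibration is good to about 2 mm. A picture is of the moment at which its call begins: read the wrist's pose just before it. camera_params takes no time and is no camera call.
- arm.sign_off(): hands the job in; it is judged then, once.
The state is a dict: "clock": time; "joints": joint angles; "dq": joint speeds; "joint_efforts": joint torques, N m; "position": TCP position; "ee_rot": TCP orientation; "force": force on the tool from outside, world axes, zero at the start; "ft_torque": the same for the moment, N m; "width": opening from 0.0 (shut) to 1.0 (fully open); "gripper_force": force on a finger pad.
Only numpy, scipy, OpenCV 4.12 (cv2) and the standard library are available. Lean on these libraries where they do the work, as an engineer would, in place of code of your own. Each camera call takes 0.05 s, during which the arm holds its last target. There are 200 camera calls.

## Working session

There is one attempt and no reset: what is moved stays moved. The work goes in short steps, Python scripts to look and compute and a tool call to move; the robot and the scene stay as the last step left them, time stands still between calls to the robot, and variables do not carry over. Pictures are saved under pics/ and viewed, at most 14 in all, crops included, and the job is handed in when it is done.

Besides the shell and the picture viewer there is one more tool, called as name([rows], argument=value, ...), one row to a line, values as JSON. apply_moves: Moves the arm, as the interface text tells. Its arguments: {"type":"object","properties":{"commands":{"type":"array"},"newtons":{"type":"number"}},"required":["commands"]}

```bash
mkdir -p pics; cat > h.py <<'E'
import numpy as np, cv2
from cell import observe, imaging, arm
def snap(n,f):
    im,d=imaging.get_image(n); cv2.imwrite(f'pics/{f}.png',im[:,:,::-1]); np.savez(f'pics/{f}.npz',im=im,d=d); return im,d
def cloud(n,d,R=None,t=None):
    p=imaging.camera_params(n); K=np.array(p["camera_matrix"])
    v,u=np.mgrid[:d.shape[0],:d.shape[1]]
    P=np.stack([(u-K[0,2])/K[0,0]*d,-(v-K[1,2])/K[1,1]*d,-d],-1)
    return P@np.array(p["rotation"]).T+np.array(p["origin"])
E
python3 - <<'E'
from h import *
s=observe(); print(s['clock'],s['position'],s['ee_rot'],s['width'],arm.grasp_offset)
for n in('top','side'):
    im,d=snap(n,n+'0'); p=imaging.camera_params(n); print(n,p); P=cloud(n,d)
    np.save(f'pics/{n}P.npy',P)
E
```

```text
0.0 [0.23624742 0.57806471 0.22594972] [-6.05556702e-01 -3.08253632e+00  2.52798787e-03] 1.0041678320595913 0.0188
top {'camera_matrix': array([[391.17809681,   0.        , 280.64002766],
       [  0.        , 391.17809681, 205.96167994],
       [  0.        ,   0.        ,   1.        ]]), 'origin': array([0.3843899 , 0.00292225, 1.12439293]), 'rotation': array([ 0.10766985, -0.15390899, -1.56982801])}Traceback (most recent call last):
  File "<stdin>", line 4, in <module>
  File "h.py", line 9, in cloud
    return P@np.array(p["rotation"]).T+np.array(p["origin"])
           ~~~~~~~~~~~~~~~~~~~~~~~~~~~^~~~~~~~~~~~~~~~~~~~~~
ValueError: operands could not be broadcast together with shapes (420,560) (3,)
```

View pics/top0.png

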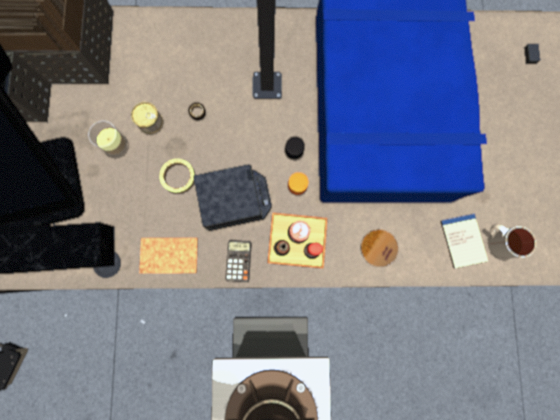

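```bash
sed -i 's/@np.array(p\["rotation"\]).T/@cv2.Rodrigues(np.array(p["rotation"],float))[0].T/' h.py
python3 - <<'E'
from h import *
im,d=snap('side','side0'); Ps=cloud('side',d); np.save('pics/sideP.npy',Ps)
z=np.load('pics/top0.npz'); im,d=z['im'],z['d']; P=cloud('top',d); np.save('pics/topP.npy',P)
for u,v in[(220,270),(340,260),(168,255),(298,230),(283,247),(314,250),(274,218),(380,240),(238,265),(177,176),(298,183),(294,148)]: print((u,v),P[v,u].round(3))
hsv=cv2.cvtColor(im,cv2.COLOR_RGB2HSV)
def rect(x0,y0,x1,y1,name,f):
    m=np.zeros(d.shape,np.uint8); s=np.s_[y0:y1,x0:x1]; m[s]=f(hsv[s],P[s])
    c=max(cv2.findContours(m,0,1)[0],key=cv2.contourArea)
    q=np.array([P[b,a,:2] for a,b in c[:,0]],np.float32)
    print(name,cv2.minAreaRect(q),cv2.minEnclosingCircle(q),np.median(P[...,2][m>0]))
sat=lambda t:(lambda h,p:(h[...,1]>t)&(h[...,2]>90))
rect(130,228,206,282,'mat',sat(140)); rect(262,205,335,275,'tray',sat(140)); rect(355,222,405,272,'coaster',sat(140))
a=cv2.resize(im[195:285,130:410],None,fx=2.85,fy=2.85,interpolation=2)
b=cv2.resize(im[205:275,260:340],None,fx=4,fy=4,interpolation=2)
o=np.zeros((a.shape[0]+b.shape[0],800,3),np.uint8);o[:a.shape[0],:a.shape[1]]=a;o[a.shape[0]:,:b.shape[1]]=b
cv2.imwrite('pics/crop0.png',o[:,:,::-1])
E
```

```text
(220, 270) [0.39  0.141 0.006]
(340, 260) [ 0.416 -0.2    0.002]
(168, 255) [0.432 0.287 0.008]
(298, 230) [ 0.497 -0.076  0.058]
(283, 247) [ 0.447 -0.033  0.109]
(314, 250) [ 0.439 -0.113  0.116]
(274, 218) [ 0.537 -0.011  0.005]
(380, 240) [ 0.473 -0.316  0.007]
(238, 265) [0.403 0.09  0.015]
(177, 176) [0.662 0.272 0.003]
(298, 183) [ 0.63  -0.078  0.052]
(294, 148) [ 0.733 -0.069  0.049]Traceback (most recent call last):
  File "<stdin>", line 12, in <module>
  File "<stdin>", line 8, in rect
ValueError: max() iterable argument is empty
```

View pics/side0.png

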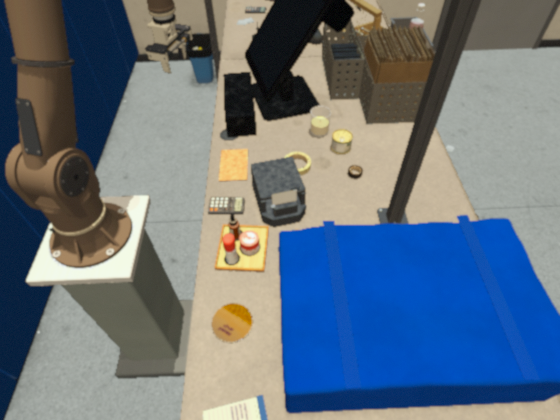

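```bash
cat > m.py <<'E'
from h import *
z=np.load('pics/top0.npz'); im,d=z['im'],z['d']; P=np.load('pics/topP.npy')
hsv=cv2.cvtColor(im,cv2.COLOR_RGB2HSV)
for u,v in[(150,245),(275,218),(380,240),(350,270),(220,250)]: print((u,v),hsv[v,u])
K=imaging.camera_params('top');R=cv2.Rodrigues(np.array(K['rotation'],float))[0];o=np.array(K['origin']);C=K['camera_matrix']
def atz(u,v,zz):
    r=R@np.array([(u-C[0,2])/C[0,0],-(v-C[1,2])/C[1,1],-1]); return (o+r*(zz-o[2])/r[2])[:2]
def rect(x0,y0,x1,y1,name,zz,t):
    m=np.zeros(d.shape,np.uint8); s=np.s_[y0:y1,x0:x1]; h=hsv[s]; m[s]=((h[...,1]>t)&(h[...,2]>90))*255
    m=cv2.morphologyEx(m,cv2.MORPH_CLOSE,np.ones((5,5)))
    c=max(cv2.findContours(m,0,1)[0],key=cv2.contourArea)
    q=np.array([atz(a,b,zz) for a,b in c[:,0]],np.float32)
    print(name,cv2.minAreaRect(q),cv2.minEnclosingCircle(q),np.median(P[...,2][m>0]))
rect(130,228,206,282,'mat',.005,110); rect(262,205,335,275,'tray',.013,110); rect(355,222,405,272,'coaster',.005,110)
zz=P[...,2]; b=zz[165:230,195:272]; print('bag max',b.max(), P[165:230,195:272][b>.02].min(0),P[165:230,195:272][b>.02].max(0), 'blue',zz[190,400])
# tall things in tray
for nm,lo in(('bottles',.085),('pot',.04)):
    m=np.zeros(d.shape,np.uint8); s=np.s_[205:275,262:335]; m[s]=(zz[s]>lo)*255
    if nm=='pot': m[s]&=((zz[s]<.07)*255).astype(np.uint8)
    n,l,st,c=cv2.connectedComponentsWithStats(m)
    for i in range(1,n):
        if st[i,4]>12: q=P[l==i]; print(nm,st[i],q.mean(0).round(3),q.min(0).round(3),q.max(0).round(3))
a=cv2.resize(im[195:285,130:410],None,fx=2.85,fy=2.85,interpolation=2)
b=cv2.resize(im[205:275,260:340],None,fx=4,fy=4,interpolation=2)
o=np.zeros((a.shape[0]+b.shape[0],800,3),np.uint8);o[:a.shape[0],:a.shape[1]]=a[:,:800];o[a.shape[0]:,:b.shape[1]]=b
b=cv2.resize(np.load('pics/side0.npz')['im'][200:275,200:280],None,fx=4,fy=4,interpolation=2);o[a.shape[0]:,400:720]=b[:280]
cv2.imwrite('pics/crop0.png',o[:,:,::-1])
E
python3 m.py
```

```text
(150, 245) [ 17 122 237]
(275, 218) [ 29  85 238]
(380, 240) [ 15 145 192]
(350, 270) [ 15  45 186]
(220, 250) [ 17  45 182]
mat ((0.4327460527420044, 0.2868219017982483), (0.15763656795024872, 0.09540393948554993), 89.8237533569336) ((0.4324444830417633, 0.28688305616378784), 0.0899018868803978) 0.005531038600641192
tray ((0.4733872413635254, -0.07705062627792358), (0.15919849276542664, 0.14443543553352356), 84.1869125366211) ((0.4736761450767517, -0.07735712081193924), 0.10418996214866638) 0.014712837081487962
coaster ((0.4523281455039978, -0.3120824992656708), (0.09973008185625076, 0.10201466083526611), 43.58622741699219) ((0.45171111822128296, -0.31235599517822266), 0.052360113710165024) 0.00563686867903701
bag max 1.1243929314113867 [ 0.3843899  -0.00249069  0.02009976] [0.67390333 0.19924392 1.12439293] blue 0.17417602163864687
bottles [279 243   9   7  42] [ 0.45  -0.032  0.121] [ 0.384 -0.042  0.085] [0.459 0.003 1.124]
bottles [307 242  16  13 170] [ 0.444 -0.114  0.117] [ 0.384 -0.135  0.086] [0.46  0.003 1.124]
pot [262 205  10  13  59] [0.557 0.014 0.042] [ 0.535 -0.002  0.04 ] [0.569 0.023 0.045]
pot [289 220  22  21 352] [ 0.497 -0.08   0.058] [ 0.47  -0.109  0.041] [ 0.525 -0.052  0.064]
pot [277 242  12  11  35] [ 0.445 -0.029  0.066] [ 0.436 -0.048  0.06 ] [ 0.464 -0.018  0.07 ]
```

View pics/crop0.png

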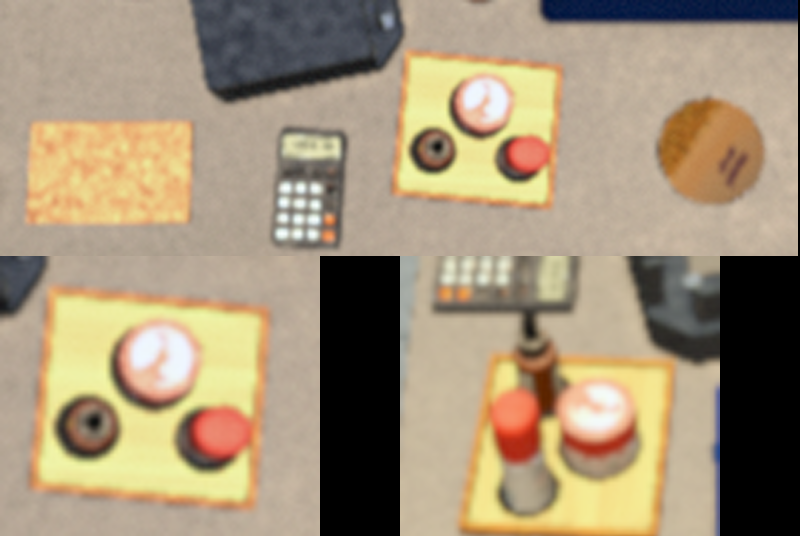

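```bash
python3 - <<'E'
from h import *
z=np.load('pics/top0.npz'); d=z['d']; P=np.load('pics/topP.npy')
for nm,s in(('bag',np.s_[160:232,195:272]),('blue',np.s_[100:210,320:485])):
    q=P[s][(d[s]>0)&(P[s][...,2]>.03)]; print(nm,q.min(0).round(3),q.max(0).round(3), 'y<.03 minx',q[q[:,1]<.03][:,0].min())
q=P[160:232,195:272].reshape(-1,3); q=q[(q[:,2]>.03)&(q[:,2]<.4)]; print(np.percentile(q[:,2],[5,50,99]))
E
```

```text
bag [ 0.502 -0.002  0.03 ] [0.674 0.199 0.128] y<.03 minx 0.5326787730625455
blue [ 0.579 -0.54   0.03 ] [ 0.859 -0.138  0.206] y<.03 minx 0.5785862708308798
[0.04132973 0.10878763 0.11380106]
```

apply_moves([
  [100,0,0,0.5,0],
  [100,0,0,0.5,0],
  [100,0,0,0,-0.35],
  [100,0,0,0,-0.35],
  [100,0,0,0,-0.35],
  [100,0,0,0,-0.35],
], newtons=15)

```text
clock: 0.85
position: [0.2363, 0.5783, 0.2863]
ee_rot: [1.633, 2.683, -0.001]
force: [-0.2, -1.5, 0.0]
width: 1.0
gripper_force: 0.0
```

apply_moves([
  [100,0.2,-0.6,0,-0.2],
  [100,0.2,-0.6,0,-0.2],
  [100,0.2,-0.6,0,-0.2],
  [100,0.2,-0.6,0,-0.2],
  [100,0.2,-0.6,0,-0.2],
  [100,0.2,-0.6,0,-0.2],
  [100,0.2,-0.6,0,-0.2],
  [100,0.2,-0.6,0,-0.2],
  [100,0.2,-0.6,0,-0.2],
  [100,0.2,-0.6,0,-0.2],
  [100,0.2,-0.6,0,-0.2],
  [100,0,0,0,0],
])

```text
clock: 2.35
position: [0.3692, 0.1795, 0.2868]
ee_rot: [-2.796, -1.432, -0.0]
force: [-0.4, 0.6, -0.8]
width: 1.002
gripper_force: 0.0
```

apply_moves([
  [100,0.12,-0.5,0,0],
  [100,0.12,-0.5,0,0],
  [100,0.12,-0.5,0,0],
  [100,0.12,-0.5,0,0],
  [100,0.12,-0.5,0,0],
  [100,0.12,-0.5,0,0],
  [100,0.12,-0.5,0,0],
  [100,0.12,-0.5,0,0],
  [100,0.12,-0.5,0,0],
  [100,0.12,-0.44,0,0],
  [100,0,0,0,0],
  [100,0,0,0,0],
])

```text
clock: 3.85
position: [0.4403, -0.1129, 0.2865]
ee_rot: [-2.79, -1.443, 0.001]
force: [-0.4, 0.1, -0.0]
width: 1.001
gripper_force: 0.0
```

```bash
cat >> h.py <<'E'
def wrist(f):
    s=observe(); im,d=snap('wrist',f); p=imaging.camera_params('wrist'); K=p['camera_matrix']; T=np.array(p['tool_from_camera'])
    v,u=np.mgrid[:d.shape[0],:d.shape[1]]
    P=np.stack([(u-K[0,2])/K[0,0]*d,-(v-K[1,2])/K[1,1]*d,-d],-1)
    R=cv2.Rodrigues(np.array(s['ee_rot'],float))[0]
    P=(P@T[:3,:3].T+T[:3,3])@R.T+s['position']; P[d==0]=np.nan; return im,d,P,s
E
python3 - <<'E'
from h import *
im,d,P,s=wrist('w1'); print(s['position'],s['width'])
z=P[...,2]
m=((z>.085)&(z<.125)&(abs(P[...,0]-.45)<.06)&(abs(P[...,1]+.075)<.09)).astype(np.uint8)
n,l,st,c=cv2.connectedComponentsWithStats(m)
for i in range(1,n):
    if st[i,4]>60: q=P[l==i]; print(st[i],q.mean(0).round(4),q.min(0).round(3),q.max(0).round(3))
m=(z>.05)&(z<.07)&(abs(P[...,0]-.5)<.05)&(abs(P[...,1]+.08)<.045);q=P[m];print('pot',q.mean(0),q.min(0),q.max(0))
E
```

```text
[ 0.44028911 -0.11288109  0.28650562] 1.0010536122876745
[232 104  22  22 274] [ 0.4514 -0.0339  0.0975] [ 0.44  -0.044  0.085] [ 0.461 -0.023  0.112]
[ 267  167   35   41 1120] [ 0.4452 -0.1137  0.1096] [ 0.427 -0.136  0.085] [ 0.461 -0.096  0.116]
pot [ 0.49401218 -0.07894304  0.05881359] [ 0.45030544 -0.11519723  0.0501378 ] [ 0.52395373 -0.0351323   0.06994421]
```

View pics/w1.png

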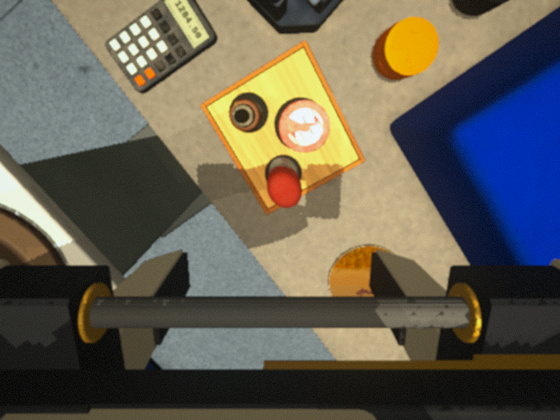

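apply_moves([
  [80,0.06,-0.05,-0.5,0],
  [80,0,0,-0.5,0],
  [80,0,0,-0.5,0],
  [80,0,0,-0.5,0],
  [80,0,0,-0.5,0],
  [80,0,0,-0.4,0],
  [80,0,0,-0.4,0],
  [80,0,0,-0.3,0],
  [80,0,0,-0.2,0],
  [80,0,0,-0.09,0],
  [80,0,0,0,0],
  [80,0,0,0,0],
])

```text
clock: 5.4
position: [0.4444, -0.1168, 0.0538]
ee_rot: [2.791, 1.442, 0.001]
force: [-0.3, -1.1, -0.1]
width: 0.8
gripper_force: 0.0
```

apply_moves([
  [0,0,0,0,0],
  [0,0,0,0,0],
  [0,0,0,0,0],
  [0,0,0,0,0],
  [0,0,0,0,0],
  [0,0,0,0,0],
  [0,0,0,0,0],
  [0,0,0,0,0],
], newtons=15)

```text
clock: 6.4
position: [0.444, -0.1168, 0.0533]
ee_rot: [-2.791, -1.442, -0.0]
force: [0.0, 0.1, 0.7]
width: 0.391
gripper_force: 15.0
```

apply_moves([
  [0,0,0,0.1,0],
  [0,0,0,0.2,0],
  [0,0,0,0.3,0],
  [0,0,0,0.4,0],
  [0,0,0,0.4,0],
  [0,0,0,0.4,0],
  [0,0,0,0.4,0],
  [0,0,0,0.4,0],
  [0,0,0,0.3,0],
  [0,0,0,0.2,0],
  [0,0,0,0.1,0],
  [0,0,0,0,0],
])

```text
clock: 7.9
position: [0.444, -0.1167, 0.2454]
ee_rot: [2.791, 1.442, 0.0]
force: [-0.2, 0.3, -0.4]
width: 0.395
gripper_force: 15.0
```

apply_moves([
  [0,-0.02,0.3,0,0],
  [0,-0.02,0.5,0,0],
  [0,-0.02,0.7,0,0],
  [0,-0.02,0.8,0,0],
  [0,-0.02,0.8,0,0],
  [0,-0.02,0.8,0,0],
  [0,-0.02,0.8,0,0],
  [0,-0.02,0.8,0,0],
  [0,-0.02,0.8,0,0],
  [0,-0.02,0.7,0,0],
  [0,0,0.4,0,0],
  [0,0,0.16,0,0],
])

```text
clock: 9.4
position: [0.4319, 0.3371, 0.2447]
ee_rot: [2.79, 1.442, -0.002]
force: [-0.2, -0.0, -1.8]
width: 0.389
gripper_force: 15.0
```

apply_moves([
  [0,0,0,0,0],
  [0,0,0,0,0],
])

```text
clock: 9.65
position: [0.4325, 0.335, 0.2455]
ee_rot: [2.793, 1.439, -0.0]
force: [0.7, 0.4, -0.5]
width: 0.389
gripper_force: 15.0
```

apply_moves([
  [0,0,0,-0.3,0],
  [0,0,0,-0.5,0],
  [0,0,0,-0.6,0],
  [0,0,0,-0.6,0],
  [0,0,0,-0.5,0],
  [0,0,0,-0.3,0],
  [0,0,0,-0.2,0],
  [0,0,0,-0.1,0],
  [0,0,0,-0.06,0],
  [0,0,0,-0.03,0],
  [0,0,0,-0.03,0],
  [0,0,0,0,0],
])

```text
clock: 11.15
position: [0.432, 0.3369, 0.0522]
ee_rot: [-2.791, -1.442, -0.0]
force: [-0.4, -0.3, -1.2]
width: 0.391
gripper_force: 15.0
```

apply_moves([
  [0,0,0,-0.03,0],
  [0,0,0,0,0],
  [55,0,0,0,0],
  [55,0,0,0,0],
  [80,0,0,0,0],
  [80,0,0,0,0],
  [80,0,0,0.3,0],
  [80,0,0,0.6,0],
  [80,0,0,0.7,0],
  [80,0,0,0.7,0],
  [80,0,0,0.7,0],
  [80,0,0,0.4,0],
])

```text
clock: 12.65
position: [0.4328, 0.3367, 0.2578]
ee_rot: [-2.791, -1.44, -0.005]
force: [0.4, 0.1, 0.0]
width: 0.801
gripper_force: 0.0
```

apply_moves([
  [80,0.03,-0.5,0,0.33],
  [80,0.03,-0.5,0,0.34],
  [80,0.03,-0.5,0,0.34],
  [80,0.03,-0.5,0,0.34],
  [80,0.03,-0.5,0,0.34],
  [80,0.03,-0.5,0,0.34],
  [80,0.03,-0.5,0,0.34],
  [80,0.03,-0.5,0,0.34],
  [80,0.03,-0.5,0,0.34],
  [80,0.04,-0.5,0,0.34],
  [80,0,-0.5,0,0.34],
  [80,0,-0.5,0,0.34],
])

```text
clock: 14.15
position: [0.4504, -0.0247, 0.2554]
ee_rot: [0.232, 3.132, 0.001]
force: [0.7, 0.1, -0.2]
width: 0.803
gripper_force: 0.0
```

apply_moves([
  [80,0,-0.12,0,0],
  [60,0,0,0,0],
  [60,0,0,0,0],
])

```text
clock: 14.52
position: [0.4506, -0.0293, 0.2545]
ee_rot: [0.241, 3.132, 0.001]
force: [0.5, 0.7, -0.6]
width: 0.633
gripper_force: 0.0
```

```bash
cat > am.py <<'E'
from h import *
import sys
im,d,P,s=wrist(sys.argv[1]); print(s['position'],s['width'],s['joints'])
z=P[...,2]
m=((z>.065)&(z<.125)&(P[...,0]>.38)&(abs(P[...,0]-.44)<.06)&(P[...,1]>-.075)&(P[...,1]<.01)).astype(np.uint8)
n,l,st,c=cv2.connectedComponentsWithStats(m)
for i in range(1,n):
    if st[i,4]>30:
        q=P[l==i]; print(st[i],q.mean(0).round(4),q.min(0).round(3),q.max(0).round(3))
        q=q[q[:,2]>.1]; print('bulb',len(q),q.mean(0),np.median(q,0))
E
python3 am.py w2
```

```text
[ 0.45060387 -0.02929734  0.25450256] 0.6331836246725495 [-0.6041043   0.11744523  0.62287916  1.96863487 -0.07807782  1.0786513
  1.46996183]
[261 172  32  32 768] [ 0.4457 -0.0321  0.0825] [ 0.434 -0.049  0.065] [ 0.466 -0.016  0.111]
bulb 160 [ 0.44868733 -0.03286385  0.10598102] [ 0.44857752 -0.03281284  0.10601388]
```

apply_moves([
  [60,0,-0.06,-0.3,0],
  [60,0,0,-0.5,0],
  [60,0,0,-0.5,0],
  [60,0,0,-0.5,0],
  [60,0,0,-0.5,0],
  [60,0,0,-0.4,0],
  [60,0,0,-0.3,0],
  [60,0,0,-0.2,0],
  [60,0,0,-0.15,0],
  [60,0,0,-0.1,0],
  [60,0,0,0,0],
  [60,0,0,0,0],
])

```text
clock: 16.08
position: [0.4508, -0.034, 0.0477]
ee_rot: [0.24, 3.132, 0.0]
force: [0.3, -0.3, -0.2]
width: 0.599
gripper_force: 0.0
```

apply_moves([
  [0,0,0,0,0],
  [0,0,0,0,0],
  [0,0,0,0,0],
  [0,0,0,0,0],
  [0,0,0,0,0],
  [0,0,0,0,0],
  [0,0,0,0,0],
])

```text
clock: 16.95
position: [0.4507, -0.034, 0.0474]
ee_rot: [0.24, 3.132, 0.0]
force: [-0.4, 1.3, 2.9]
width: 0.341
gripper_force: 15.0
```

apply_moves([
  [0,0,0,0.1,0],
  [0,0,0,0.2,0],
  [0,0,0,0.3,0],
  [0,0,0,0.4,0],
  [0,0,0,0.4,0],
  [0,0,0,0.4,0],
  [0,0,0,0.4,0],
  [0,0,0,0.4,0],
  [0,0,0,0.3,0],
  [0,0,0,0.2,0],
  [0,0,0,0.1,0],
  [0,0,0,0,0],
])

```text
clock: 18.45
position: [0.4505, -0.034, 0.2394]
ee_rot: [0.24, 3.132, 0.0]
force: [0.2, -0.8, -1.5]
width: 0.344
gripper_force: 15.0
```

apply_moves([
  [0,-0.03,0.2,0,-0.15],
  [0,-0.03,0.4,0,-0.15],
  [0,-0.03,0.5,0,-0.15],
  [0,-0.03,0.5,0,-0.15],
  [0,-0.03,0.5,0,-0.15],
  [0,-0.03,0.5,0,-0.15],
  [0,-0.03,0.5,0,-0.15],
  [0,-0.03,0.5,0,-0.15],
  [0,-0.03,0.4,0,-0.15],
  [0,-0.03,0.3,0,-0.15],
  [0,-0.03,0.2,0,-0.15],
  [0,0,0.02,0,-0.13],
])

```text
clock: 19.95
position: [0.4301, 0.238, 0.2383]
ee_rot: [-1.566, -2.723, 0.003]
force: [0.5, -0.2, -1.0]
width: 0.342
gripper_force: 15.0
```

apply_moves([
  [0,0,0,0,0],
  [0,0,0,0,0],
])

```text
clock: 20.2
position: [0.4306, 0.2368, 0.2389]
ee_rot: [-1.563, -2.725, 0.001]
force: [0.2, 0.3, -1.9]
width: 0.349
gripper_force: 15.0
```

apply_moves([
  [0,0,0,-0.3,0],
  [0,0,0,-0.5,0],
  [0,0,0,-0.6,0],
  [0,0,0,-0.6,0],
  [0,0,0,-0.5,0],
  [0,0,0,-0.3,0],
  [0,0,0,-0.2,0],
  [0,0,0,-0.1,0],
  [0,0,0,-0.06,0],
  [0,0,0,-0.04,0],
  [0,0,0,-0.03,0],
  [0,0,0,0,0],
])

```text
clock: 21.7
position: [0.4308, 0.2373, 0.0456]
ee_rot: [1.565, 2.724, 0.0]
force: [0.4, 0.0, -0.5]
width: 0.345
gripper_force: 15.0
```

apply_moves([
  [0,0,0,0,0],
  [50,0,0,0,0],
  [50,0,0,0,0],
  [70,0,0,0,0],
  [70,0,0,0,0],
  [70,0,0,0.3,0],
  [70,0,0,0.6,0],
  [70,0,0,0.7,0],
  [70,0,0,0.7,0],
  [70,0,0,0.7,0],
  [100,0,0,0.3,0],
  [100,0,0,0,0],
])

```text
clock: 23.2
position: [0.4314, 0.2376, 0.2447]
ee_rot: [1.564, 2.724, 0.004]
force: [0.0, -0.4, 0.1]
width: 0.87
gripper_force: 0.0
```

```bash
python3 - <<'E'
from h import *
im,d=snap('side','s1'); 
im2,_=snap('wrist','w3')
o=np.vstack([cv2.resize(im[130:270,190:310],(480,560)) ])
cv2.imwrite('pics/s1c.png',np.hstack([o,cv2.resize(im2[:, 150:],(300,560))])[:,:,::-1])
E
```

```text
(no output)
```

View pics/s1c.png

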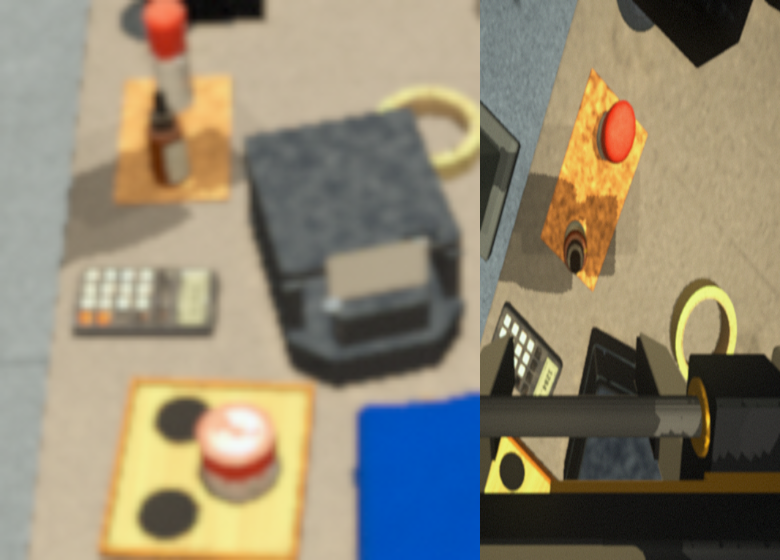

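apply_moves([
  [100,0.1,-0.4,0,-0.1],
  [100,0.1,-0.5,0,-0.1],
  [100,0.1,-0.5,0,-0.1],
  [100,0.1,-0.5,0,-0.1],
  [100,0.1,-0.5,0,-0.1],
  [100,0.1,-0.5,0,-0.1],
  [100,0.1,-0.5,0,-0.1],
  [100,0.1,-0.5,0,-0.1],
  [100,0.1,-0.5,0,-0.1],
  [100,0.1,-0.5,0,-0.1],
  [100,0.07,-0.4,0,-0.05],
  [100,0,0,0,0],
])

```text
clock: 24.8
position: [0.4942, -0.0847, 0.2437]
ee_rot: [2.225, 2.216, -0.001]
force: [0.1, -0.5, -0.8]
width: 1.0
gripper_force: 0.0
```

apply_moves([
  [100,0,0,0,0],
])

```text
clock: 24.92
position: [0.4944, -0.0813, 0.2434]
ee_rot: [-2.22, -2.223, 0.0]
force: [-0.1, 0.5, -0.9]
width: 1.0
gripper_force: 0.0
```

```bash
python3 - <<'E'
from h import *
im,d,P,s=wrist('w4'); print(s['position'],s['ee_rot'],s['width'])
z=P[...,2]
m=((z>.05)&(z<.068)&(abs(P[...,0]-.495)<.05)&(abs(P[...,1]+.08)<.05)).astype(np.uint8)
n,l,st,c=cv2.connectedComponentsWithStats(m)
for i in range(1,n):
    if st[i,4]>100: q=P[l==i]; print(st[i],q.mean(0).round(4),cv2.minEnclosingCircle(q[:,:2].astype(np.float32)))
m=((z>.003)&(z<.02)&(P[...,1]<-.25)); h=cv2.cvtColor(im,cv2.COLOR_RGB2HSV); m&=h[...,1]>110
n,l,st,c=cv2.connectedComponentsWithStats(m.astype(np.uint8))
for i in range(1,n):
    if st[i,4]>300: q=P[l==i]; print('coaster?',st[i],q.mean(0).round(4),cv2.minEnclosingCircle(q[:,:2].astype(np.float32)))
E
```

```text
[ 0.49442943 -0.08134156  0.2433831 ] [-2.21955673e+00 -2.22259778e+00  1.22691543e-04] 0.9999844095986781
[ 255  158   55   56 2376] [ 0.4961 -0.0796  0.0583] ((0.4964058995246887, -0.08090618997812271), 0.028885360807180405)
coaster? [ 208  328   79   41 2831] [ 0.4486 -0.3159  0.0049] ((0.450179785490036, -0.31281477212905884), 0.0542326457798481)
```

apply_moves([
  [100,0.03,0.01,-0.3,0],
  [100,0,0,-0.5,0],
  [100,0,0,-0.6,0],
  [100,0,0,-0.6,0],
  [100,0,0,-0.6,0],
  [100,0,0,-0.4,0],
  [100,0,0,-0.3,0],
  [100,0,0,-0.2,0],
  [100,0,0,-0.15,0],
  [100,0,0,-0.09,0],
  [100,0,0,0,0],
  [100,0,0,0,0],
])

```text
clock: 26.48
position: [0.4971, -0.0802, 0.0195]
ee_rot: [2.218, 2.224, 0.001]
force: [-0.2, 0.2, -0.4]
width: 1.0
gripper_force: 0.0
```

apply_moves([
  [0,0,0,0,0],
  [0,0,0,0,0],
  [0,0,0,0,0],
  [0,0,0,0,0],
  [0,0,0,0,0],
  [0,0,0,0,0],
  [0,0,0,0,0],
])

```text
clock: 27.35
position: [0.4968, -0.0802, 0.0192]
ee_rot: [2.218, 2.225, 0.0]
force: [0.3, 0.1, 2.1]
width: 0.63
gripper_force: 15.0
```

apply_moves([
  [0,0,0,0.1,0],
  [0,0,0,0.2,0],
  [0,0,0,0.3,0],
  [0,0,0,0.3,0],
  [0,0,0,0.3,0],
  [0,0,0,0.3,0],
  [0,0,0,0.2,0],
  [0,0,0,0.1,0],
  [0,0,0,0,0],
])

```text
clock: 28.48
position: [0.4969, -0.0801, 0.1273]
ee_rot: [2.218, 2.225, 0.001]
force: [0.3, -0.5, -0.3]
width: 0.627
gripper_force: 15.0
```

apply_moves([
  [0,-0.2,0,0,0],
  [0,-0.3,0,0,0],
  [0,-0.2,-0.1,0,0],
  [0,-0.06,-0.4,0,0],
  [0,0,-0.5,0,0],
  [0,0,-0.5,0,0],
  [0,0,-0.5,0,0],
  [0,0,-0.5,0,0],
  [0,0,-0.5,0,0],
  [0,0,-0.4,0,0],
  [0,0,-0.3,0,0],
  [0,0,-0.17,0,0],
])

```text
clock: 29.98
position: [0.4503, -0.3136, 0.127]
ee_rot: [-2.22, -2.223, 0.001]
force: [-0.3, 0.6, -1.0]
width: 0.628
gripper_force: 15.0
```

apply_moves([
  [0,0,0,0,0],
  [0,0,0,-0.3,0],
  [0,0,0,-0.5,0],
  [0,0,0,-0.4,0],
  [0,0,0,-0.3,0],
  [0,0,0,-0.15,0],
  [0,0,0,-0.1,0],
  [0,0,0,-0.05,0],
  [0,0,0,-0.03,0],
  [0,0,0,0,0],
])

```text
clock: 31.22
position: [0.4514, -0.3125, 0.0176]
ee_rot: [2.218, 2.224, 0.0]
force: [0.1, -0.8, -0.5]
width: 0.628
gripper_force: 15.0
```

apply_moves([
  [0,0,0,-0.02,0],
  [0,0,0,0,0],
  [80,0,0,0,0],
  [80,0,0,0,0],
  [100,0,0,0,0],
  [100,0,0,0,0],
  [100,0,0,0.3,0],
  [100,0,0,0.6,0],
  [100,0,0,0.7,0],
  [100,0,0,0.7,0],
  [100,0,0,0.7,0],
  [100,0,0,0.6,0],
])

```text
clock: 32.72
position: [0.4508, -0.3128, 0.235]
ee_rot: [2.218, 2.223, 0.001]
force: [0.4, 0.2, 0.3]
width: 0.998
gripper_force: 0.0
```

apply_moves([
  [100,0,0.4,0.1,0],
  [100,0,0.4,0,0],
  [100,0,0,0,0],
])

```text
clock: 33.1
position: [0.4513, -0.2628, 0.2391]
ee_rot: [-2.216, -2.227, -0.002]
force: [0.1, -0.7, 0.6]
width: 0.998
gripper_force: 0.0
```

```bash
python3 - <<'E'
from h import *
im,d,P,s=wrist('w5'); print(s['position'],s['ee_rot'],s['width'])
def pot(P,n):
    z=P[...,2]; m=((z>.045)&(z<.065)&(abs(P[...,0]-.451)<.05)&(abs(P[...,1]+.312)<.05)); q=P[m]; print(n,len(q),q.mean(0).round(4),cv2.minEnclosingCircle(q[:,:2].astype(np.float32)))
pot(P,'wrist')
im2,d2=snap('side','s2'); o=np.zeros((560,760,3),np.uint8); o[:420,:560]=im; o[140:,520:]=cv2.resize(im2[150:360,200:320],(240,420)); cv2.imwrite('pics/w5c.png',o[:,:,::-1])
E
```

```text
[ 0.45126179 -0.26284548  0.23909978] [-2.21567715 -2.22703486 -0.00230894] 0.9984381833799334
wrist 2199 [ 0.4508 -0.3109  0.0547] ((0.4506751000881195, -0.3130384385585785), 0.029113132506608963)
```

View pics/w5c.png

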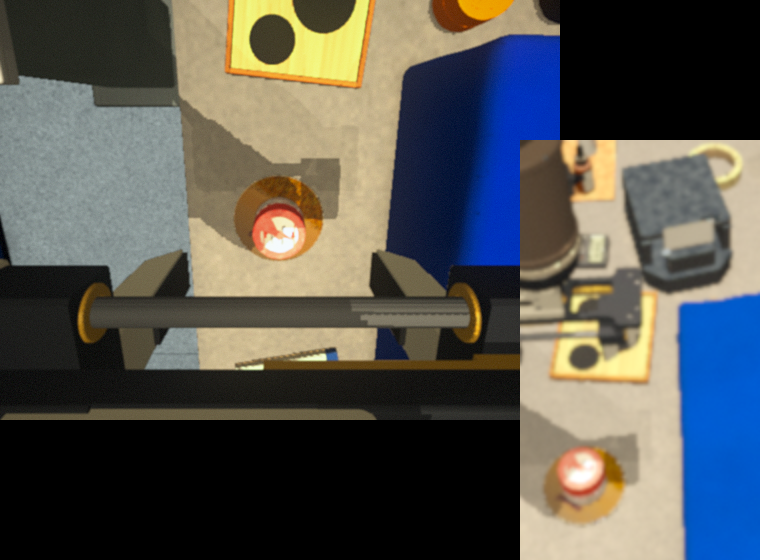

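apply_moves([
  [100,-0.03,0.5,0,0.1],
  [100,-0.03,0.7,0,0.1],
  [100,-0.03,0.75,0,0.1],
  [100,-0.03,0.75,0,0.1],
  [100,-0.03,0.75,0,0.1],
  [100,-0.03,0.75,0,0.1],
  [100,-0.03,0.75,0,0.1],
  [100,-0.03,0.75,0,0.1],
  [100,-0.03,0.75,0,0.1],
  [100,-0.03,0.75,0,0.1],
  [70,-0.03,0.7,0,0.05],
  [70,0,0.44,0,0],
])

```text
clock: 34.7
position: [0.4319, 0.2372, 0.2383]
ee_rot: [1.564, 2.724, 0.0]
force: [-0.3, -0.6, 0.4]
width: 0.832
gripper_force: 0.0
```

apply_moves([
  [70,0,0,0,0],
  [70,0,0,0,0],
  [70,0,0,0,0],
])

```text
clock: 35.08
position: [0.4318, 0.2345, 0.2383]
ee_rot: [1.568, 2.722, -0.0]
force: [0.1, -0.3, 0.3]
width: 0.699
gripper_force: 0.0
```

```bash
python3 - <<'E'
from h import *
im,d,P,s=wrist('w6'); print(s['position'],s['ee_rot'],s['width'])
z=P[...,2]
m=((z>.06)&(z<.125)&(abs(P[...,0]-.435)<.05)&(abs(P[...,1]-.29)<.09)).astype(np.uint8)
n,l,st,c=cv2.connectedComponentsWithStats(m)
for i in range(1,n):
    if st[i,4]>60:
        q=P[l==i]; print(st[i],q.mean(0).round(4),q.min(0).round(3),q.max(0).round(3)); q=q[q[:,2]>.1]; print(q.mean(0),(q.min(0)+q.max(0))/2)
E
```

```text
[0.4318324  0.23454149 0.23828337] [ 1.56793859e+00  2.72204888e+00 -1.09688899e-04] 0.6987645455258952
[ 316   70   50   50 1862] [0.429  0.3353 0.1064] [0.414 0.317 0.06 ] [0.448 0.356 0.113]
[0.43010836 0.33627822 0.1087091 ] [0.43099427 0.33680113 0.10628811]
[265 171  33  33 847] [0.4286 0.2411 0.0791] [0.414 0.222 0.06 ] [0.447 0.254 0.108]
[0.43020456 0.23806999 0.103281  ] [0.43060054 0.23759634 0.10395486]
```

apply_moves([
  [70,-0.01,0.05,-0.3,0],
  [70,0,0,-0.5,0],
  [70,0,0,-0.5,0],
  [70,0,0,-0.5,0],
  [70,0,0,-0.4,0],
  [70,0,0,-0.4,0],
  [70,0,0,-0.3,0],
  [70,0,0,-0.2,0],
  [70,0,0,-0.1,0],
  [70,0,0,-0.03,0],
  [70,0,0,0,0],
  [70,0,0,0,0],
])

```text
clock: 36.62
position: [0.431, 0.2392, 0.0448]
ee_rot: [1.565, 2.724, 0.001]
force: [0.2, 0.6, -0.8]
width: 0.696
gripper_force: 0.0
```

apply_moves([
  [0,0,0,0,0],
  [0,0,0,0,0],
  [0,0,0,0,0],
  [0,0,0,0,0],
  [0,0,0,0,0],
  [0,0,0,0,0],
  [0,0,0,0,0],
  [0,0,0,0,0],
])

```text
clock: 37.62
position: [0.4308, 0.239, 0.0444]
ee_rot: [1.565, 2.724, 0.0]
force: [-0.1, 0.4, 0.8]
width: 0.346
gripper_force: 15.0
```

apply_moves([
  [0,0,0,0.1,0],
  [0,0,0,0.2,0],
  [0,0,0,0.3,0],
  [0,0,0,0.4,0],
  [0,0,0,0.4,0],
  [0,0,0,0.4,0],
  [0,0,0,0.4,0],
  [0,0,0,0.4,0],
  [0,0,0,0.3,0],
  [0,0,0,0.2,0],
  [0,0,0,0.1,0],
  [0,0,0,0,0],
])

```text
clock: 39.12
position: [0.4307, 0.239, 0.2364]
ee_rot: [1.565, 2.724, 0.0]
force: [0.5, -0.2, -1.4]
width: 0.344
gripper_force: 15.0
```

apply_moves([
  [0,0.03,-0.2,0,0.15],
  [0,0.03,-0.4,0,0.15],
  [0,0.03,-0.5,0,0.15],
  [0,0.03,-0.5,0,0.15],
  [0,0.03,-0.5,0,0.15],
  [0,0.03,-0.5,0,0.15],
  [0,0.03,-0.5,0,0.15],
  [0,0.03,-0.5,0,0.15],
  [0,0.03,-0.4,0,0.15],
  [0,0.03,-0.3,0,0.15],
  [0,0.03,-0.2,0,0.15],
  [0,0,-0.04,0,0.13],
])

```text
clock: 40.62
position: [0.4501, -0.0344, 0.2357]
ee_rot: [-0.239, -3.131, 0.001]
force: [-0.6, -0.1, -1.3]
width: 0.344
gripper_force: 15.0
```

apply_moves([
  [0,0,0,0,0],
  [0,0,0,0,0],
  [0,0,0,0,0],
])

```text
clock: 41.0
position: [0.4505, -0.0332, 0.2362]
ee_rot: [-0.241, -3.132, 0.0]
force: [0.7, 0.3, -1.8]
width: 0.347
gripper_force: 15.0
```

Descend from 0.2362 to about 0.048.

apply_moves([
  [0,0,0,-0.3,0],
  [0,0,0,-0.5,0],
  [0,0,0,-0.6,0],
  [0,0,0,-0.6,0],
  [0,0,0,-0.5,0],
  [0,0,0,-0.3,0],
  [0,0,0,-0.15,0],
  [0,0,0,-0.1,0],
  [0,0,0,-0.05,0],
  [0,0,0,-0.03,0],
  [0,0,0,0,0],
])

```text
clock: 42.38
position: [0.4508, -0.0333, 0.0488]
ee_rot: [0.24, 3.132, 0.0]
force: [0.4, 0.4, -1.3]
width: 0.343
gripper_force: 15.0
```

apply_moves([
  [0,0,0,0,0],
  [50,0,0,0,0],
  [50,0,0,0,0],
  [60,0,0,0,0],
  [60,0,0,0,0],
  [60,0,0,0.3,0],
  [60,0,0,0.6,0],
  [60,0,0,0.7,0],
  [60,0,0,0.7,0],
  [80,0,0,0.7,0],
  [80,0,0,0.5,0],
  [80,0,0,0,0],
])

```text
clock: 43.88
position: [0.4518, -0.0334, 0.2605]
ee_rot: [0.239, 3.128, 0.002]
force: [0.6, 0.1, -0.6]
width: 0.799
gripper_force: 0.0
```

apply_moves([
  [80,-0.03,0.5,0,-0.34],
  [80,-0.03,0.5,0,-0.34],
  [80,-0.03,0.52,0,-0.34],
  [80,-0.03,0.52,0,-0.34],
  [80,-0.03,0.52,0,-0.34],
  [80,-0.03,0.52,0,-0.34],
  [80,-0.03,0.52,0,-0.34],
  [80,-0.03,0.52,0,-0.34],
  [80,-0.03,0.52,0,-0.34],
  [80,-0.03,0.52,0,-0.34],
  [80,-0.03,0.5,0,-0.34],
  [80,-0.02,0.5,0,-0.34],
])

```text
clock: 45.38
position: [0.429, 0.3367, 0.2572]
ee_rot: [2.798, 1.427, -0.003]
force: [0.6, -1.6, -0.2]
width: 0.8
gripper_force: 0.0
```

apply_moves([
  [80,0,0,0,0],
  [80,0,0,0,0],
  [80,0,0,0,0],
])

```text
clock: 45.75
position: [0.4298, 0.3349, 0.2583]
ee_rot: [2.795, 1.434, -0.001]
force: [-0.2, 0.1, 0.6]
width: 0.804
gripper_force: 0.0
```

apply_moves([
  [80,0.03,0.03,-0.3,0],
  [80,0,0,-0.5,0],
  [80,0,0,-0.5,0],
  [80,0,0,-0.5,0],
  [80,0,0,-0.5,0],
  [80,0,0,-0.4,0],
  [80,0,0,-0.3,0],
  [80,0,0,-0.2,0],
  [80,0,0,-0.15,0],
  [80,0,0,-0.12,0],
  [80,0,0,0,0],
  [80,0,0,0,0],
])

```text
clock: 47.25
position: [0.4316, 0.3382, 0.0507]
ee_rot: [-2.795, -1.435, -0.001]
force: [0.5, 0.8, -0.3]
width: 0.801
gripper_force: 0.0
```

apply_moves([
  [0,0,0,0,0],
  [0,0,0,0,0],
  [0,0,0,0,0],
  [0,0,0,0,0],
  [0,0,0,0,0],
  [0,0,0,0,0],
  [0,0,0,0,0],
  [0,0,0,0,0],
])

```text
clock: 48.25
position: [0.4314, 0.338, 0.0503]
ee_rot: [2.795, 1.435, -0.0]
force: [0.9, 0.3, -0.8]
width: 0.394
gripper_force: 15.0
```

apply_moves([
  [0,0,0,0.1,0],
  [0,0,0,0.2,0],
  [0,0,0,0.3,0],
  [0,0,0,0.4,0],
  [0,0,0,0.4,0],
  [0,0,0,0.4,0],
  [0,0,0,0.4,0],
  [0,0,0,0.4,0],
  [0,0,0,0.3,0],
  [0,0,0,0.2,0],
  [0,0,0,0.1,0],
  [0,0,0,0,0],
])

```text
clock: 49.75
position: [0.4313, 0.338, 0.2425]
ee_rot: [-2.795, -1.435, -0.0]
force: [0.0, 0.0, -0.7]
width: 0.39
gripper_force: 15.0
```

apply_moves([
  [0,0.02,-0.3,0,0],
  [0,0.02,-0.5,0,0],
  [0,0.02,-0.7,0,0],
  [0,0.02,-0.8,0,0],
  [0,0.02,-0.8,0,0],
  [0,0.02,-0.8,0,0],
  [0,0.02,-0.8,0,0],
  [0,0.02,-0.8,0,0],
  [0,0.02,-0.8,0,0],
  [0,0.03,-0.7,0,0],
  [0,0,-0.4,0,0],
  [0,0,-0.17,0,0],
])

```text
clock: 51.25
position: [0.4427, -0.1183, 0.2419]
ee_rot: [-2.797, -1.43, 0.001]
force: [-0.5, -1.1, -0.4]
width: 0.393
gripper_force: 15.0
```

apply_moves([
  [0,0,0,0,0],
  [0,0,0,0,0],
  [0,0,0,0,0],
])

```text
clock: 51.62
position: [0.444, -0.1152, 0.2422]
ee_rot: [-2.793, -1.437, 0.0]
force: [0.5, 0.0, -0.6]
width: 0.389
gripper_force: 15.0
```

Descend to about 0.054.

apply_moves([
  [0,0,0,-0.3,0],
  [0,0,0,-0.5,0],
  [0,0,0,-0.6,0],
  [0,0,0,-0.6,0],
  [0,0,0,-0.5,0],
  [0,0,0,-0.3,0],
  [0,0,0,-0.15,0],
  [0,0,0,-0.1,0],
  [0,0,0,-0.06,0],
  [0,0,0,-0.03,0],
  [0,0,0,0,0],
])

```text
clock: 53.0
position: [0.4442, -0.1162, 0.0542]
ee_rot: [2.795, 1.435, 0.001]
force: [-0.1, 0.6, -0.8]
width: 0.391
gripper_force: 15.0
```

apply_moves([
  [0,0,0,0,0],
  [55,0,0,0,0],
  [55,0,0,0,0],
  [80,0,0,0,0],
  [80,0,0,0,0],
  [80,0,0,0.3,0],
  [80,0,0,0.6,0],
  [80,0,0,0.7,0],
  [80,0,0,0.7,0],
  [80,0,0,0.7,0],
  [80,0,0,0.5,0],
  [80,0,0,0,0],
])

```text
clock: 54.5
position: [0.4451, -0.1164, 0.2657]
ee_rot: [2.793, 1.435, 0.006]
force: [-0.3, -0.0, 0.1]
width: 0.803
gripper_force: 0.0
```

```bash
python3 - <<'E'
from h import *
im,d,P,s=wrist('w7'); print(s['position'],s['force'],s['width'])
z=P[...,2]
m=((z>.085)&(z<.125)&(abs(P[...,0]-.45)<.06)&(abs(P[...,1]+.075)<.09)).astype(np.uint8)
n,l,st,c=cv2.connectedComponentsWithStats(m)
for i in range(1,n):
    if st[i,4]>60: q=P[l==i]; print(st[i],q.mean(0).round(4),q.min(0).round(3),q.max(0).round(3))
im2,_=snap('side','s3'); o=np.zeros((420,800,3),np.uint8); o[:,:560]=im; o[:,560:]=cv2.resize(im2[150:360,200:320],(240,420)); cv2.imwrite('pics/w7c.png',o[:,:,::-1])
E
```

```text
[ 0.44513942 -0.11641284  0.26571888] [-0.335068   -0.01914196  0.10060351] 0.802633362866325
[224 104  22  24 302] [ 0.4532 -0.0348  0.0979] [ 0.442 -0.045  0.085] [ 0.462 -0.024  0.11 ]
[ 260  171   37   43 1264] [ 0.446  -0.1139  0.1096] [ 0.427 -0.136  0.085] [ 0.462 -0.096  0.116]
```

View pics/w7c.png

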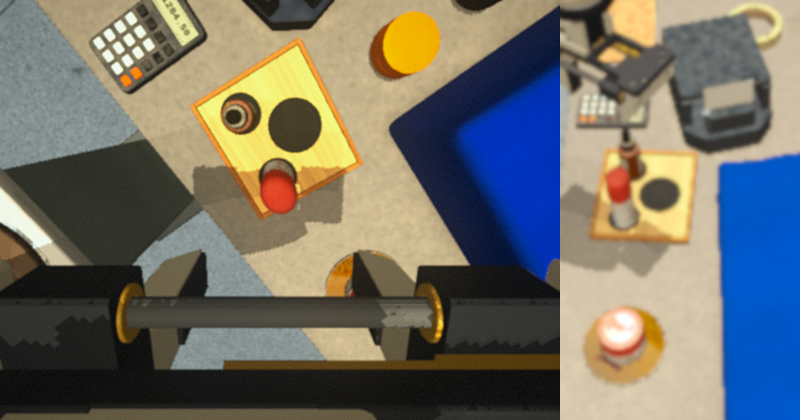

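Both bottles are back within about 2 mm and upright (amber at 238,115, red cap at 278,192). The pot is on the coaster and the gripper is clear.

```bash
python3 -c "
from cell import arm; print(arm.sign_off())"
```

```text
the job is handed in; nothing more can be done
None
```

I handed the job in at about 55 s. The pot stands in the middle of the coaster, within about 1 mm, and both bottles are upright in the tray within about 2 mm of where they stood; no verdict was shown.

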